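# Take tweezer electrodes from their slide-lid case and hold them at the marked gap

## Task

Slide the flat cover of the case fully open to its stop, leave it open, and lift the tweezer electrodes out by their black grip pads until they are held level and well clear above the case (at least 10 cm above the bench). Squeeze the spring arms until the gap between the two tip discs is at the mark on the gap bar, 12 mm, never letting the discs touch, and leave the bottle, tube rack and beaker alone. Finish while still holding the tweezers up in the gripper, steady at that gap: do not put them down or let go.

Things in the scene. Friction and masses are not known exactly. Their poses are not given: they have to be found in the camera images.
- case: Fixed white case. Origin on the bench under the centre of its compartment, z up. Spans x +-107, y -67 to +196 mm. Compartment: inner 202 (x) by 124 mm (y), floor 4 mm, walls 41 mm high; rails along the x edges rise to 50 mm. Two rubber ribs across it, 22 mm high, 12 and 10 mm wide, at x = -58 and +52 mm, carry the tweezers.
- case_deck (a point): Centre of the top of the closed deck at the case's +y end, 41 mm above the bench, over which the open cover parks (129 mm from the compartment's centre). Axes as the case.
- cover (a joint): Slide of the flat grey cover: 0 = shut over the compartment, grows in m as it moves along the case's +y, stop at 0.125 = fully open. Friction about 1.5 N; it stays where it is left.
- cover_grip (a point): Centre of the upright finger ridge in the middle of the cover: 60 mm long (case x), 12 mm wide (case y), 22 mm high above the cover's upper face, this point 11 mm below its top and 58 mm above the bench. Axes as the case. The cover is a plate 204 x 134 x 5 mm, upper face 47 mm above the bench.
- tweezers_grip (a point): Mid-point between the two black grip pads of the loose tweezers, half-way up. x to the tips, y across (squeezing direction), z up. Under the cover at first, flat on the ribs, 27 mm above the bench, tips to the case's +x within 0.12 rad. Pads 26 mm long, 14 mm high; width over their outer faces 41 mm relaxed, 31.5 mm at the marked 12 mm gap, 24 mm when the discs touch.
- tweezers_rear (a point): Centre of the tweezers' black rear block, 34 x 24 x 10 mm, 82 mm behind tweezers_grip. Two steel spring arms 10 mm high run from it (hinges 80 mm behind tweezers_grip) to the tip discs, 50 mm ahead of tweezers_grip. In all 155 mm long, about 50 g, balanced at the grip pads. The spring pushes each pad out with about 3 N at first touch, 7 N at the mark; let go, it reopens.
- gap_mark (a point): Black mark across the white gap bar, which is fixed on the left arm and lies across the top of both arms 27 mm ahead of tweezers_grip. When the disc gap is 12 mm, the small upright fin on top of the right arm points at it.
- disc_left (a point): Centre of the inner face of the left (tweezers +y) tip disc, a steel disc of 10 mm diameter. Its distance from disc_right is the tip gap: 28 mm relaxed, 12 mm at the mark.
- disc_right (a point): Centre of the inner face of the right (tweezers -y) tip disc.
- tweezers_left (a joint): Squeeze angle of the left arm in rad: 0 relaxed, 0.062 when at the mark (both arms alike), 0.108 with the discs touching. The disc is 130 mm from the arm's hinge: tip gap = 0.130 x (sin(0.108 - left) + sin(0.108 - right)).
- tweezers_right (a joint): Squeeze angle of the right arm in rad, as for the left.
- reagent_bottle: Bystander: glass jar with a blue cap, 50 mm diameter, 100 mm high, beyond the case's +x side. Origin under its centre.
- tube_rack: Bystander: white rack with amber microtubes, 75 x 130 x 30 mm (tubes to 49 mm), beside the end of the case's deck. Origin under its centre.
- beaker: Bystander: open glass beaker, 64 mm diameter, 75 mm high, on the case's -y side. Origin under its centre.

How it is judged:
On the way, in this order (a step that is already met when the one before it is completed fails the run):
1. the cover is slid fully open (value of joint cover above 0.113 m), for 0.2 s.
2. the tweezers are lifted clear of the case in the gripper (height (world z) of tweezers_grip above 0.085 m and contact force between the fingers and tweezers above 0.5 N and contact force between tweezers and case below 0.1 N), for 0.2 s.
At the end, for the whole second after the job is handed in: Cover within 12 mm of its open stop; tweezers held in the fingers with their grip point more than 85 mm above the bench, touching nothing else, at rest and level within 0.25 rad; tip gap 12 mm, give or take 2 mm, held through the last second (all of step 2 and value of joint cover above 0.113 m and angle between tweezers_grip's own z axis and vertical below 0.25 rad and distance between disc_left and disc_right between 0.01 and 0.014 m and linear speed of tweezers below 0.02 m/s and contact force between tweezers and reagent_bottle below 0.1 N and contact force between tweezers and tube_rack below 0.1 N and contact force between tweezers and beaker below 0.1 N); the arm keeps its last pose, push and grip.
It fails at once if the tip discs touch (distance between disc_left and disc_right below 0.0015 m).
It fails at once if the reagent bottle is pushed away or knocked over (distance of reagent_bottle from where it was at the start of the episode above 0.02 m or angle between reagent_bottle's own z axis and vertical above 0.3 rad).
It fails at once if the tube rack is pushed away or knocked over (distance of tube_rack from where it was at the start of the episode above 0.02 m or angle between tube_rack's own z axis and vertical above 0.3 rad).
It fails at once if the beaker is pushed away or knocked over (distance of beaker from where it was at the start of the episode above 0.02 m or angle between beaker's own z axis and vertical above 0.3 rad).
It also fails if it takes over 45 s, if anything falls off the work surface, if the arm or the gripper's body presses on something with over 40 N, if the wrist force passes 120 N, or if a joint passes its speed limit or range.

## Robot

A 6-joint arm with a two-finger parallel gripper is mounted at the origin on the work surface. World frame = base frame: x ahead of the robot, y to its left, z up, the work surface at z = 0. Lengths are in m, angles in rad, forces in N, time in s.
With the tool pointing down it reaches from about 0.15 to 0.775 m from the base axis. Payload 6.1 kg.
Tool frame: the origin (TCP) lies midway between the tips of the shut fingers; the grasp point (between the pads) lies 19 mm behind it; z points along the fingers, y is the direction in which the jaws open and shut (so a half turn about z gives the same grasp; the last joint's range is limited). The gripper opens to 85 mm and grips with 20 to 120 N. Pads are 22 mm wide; open, the fingers measure 114 mm over their backs; the gripper's body (76 mm by 85 mm) begins 54 mm behind the grasp point. The pads swing forward as they close: fully open they stand 13 mm farther back than shut.
Start: joints at [1.315, 0.126, -0.04, 1.405, 0, 1.571], TCP at [0.133, 0.508, 0.231] pointing down, gripper open.
Joint ranges: [-2.72, 2.72], [-0.95, 1.95], [-1.27, 1.35], [-1.78, 2.02], [-1.46, 1.47], [-3.14, 3.14]. Speed limits (rad/s): [2.39, 2.39, 3.01, 3.14, 3.14, 3.14].

## Interface

Orientations are given as a unit quaternion [w, x, y, z].
In Python, from bench import manip, cams gives the robot as it stands.
- The arm moves only by the tool drive_tool, never from a script. Its arguments are lists of equal length, an entry for each row: "dp": the shift along the world's x, y, z in m, a list of three; "yaw": the turn about the world's z in rad. A call has 1 to 8 rows; each row is the pose to reach, as a shift and turn from the pose commanded when the call began; what a row does not reach only later rows make up. A row lasts 1/8 s, in which the tool goes at most 62.5 mm and 10.7 degrees, less where a joint would pass 70% of its speed; a pose out of reach is approached as far as the arm can. A call with a gripper value outside its range is refused whole. "hand" is the opening, from 0 (shut) to 1 (fully open), set as the call begins (left out, the last holds). The fingers move at their own pace and stop on an object; the grip force is fixed at half the most. Time passes only in rows, so rows that repeat a pose let the fingers close. It gives the time, the measured TCP pose, the force and the opening at its end, in the units of the state.
- manip.get_obs(): the state, without advancing time (a new reading comes with each control period).
- cams.read_camera(name): name is "side" or "top" or "wrist"; returns (picture, depth): 480x640x3 uint8, red, green, blue; 480x640 float32, m along the optical axis (not along the pixel's ray), 0 where there is no reading.
- cams.calibration(name): a dict with "camera_matrix" (3x3 intrinsics, pixels), "eye" and "orientation" of the camera in the world; the wrist camera has in their place "T_tool_cam" (4x4, takes a point from camera to tool coordinates, whose origin is the TCP and whose axes are the flange's). Camera axes: x right, y up, looking along -z (the intrinsics and any distortion apply to the point x, -y, -z); pixel columns grow to the right and rows downward; lengths in m; the calibration is good to about 2 mm. A picture is of the moment at which its call begins: read the wrist's pose just before it. calibration takes no time and is no camera call.
- manip.hand_in(): hands the job in, once; it reports no verdict.
The state is a dict: "time": time; "qpos": joint angles; "joint_velocities": joint speeds; "tau": joint torques, N m; "tool_pos": TCP position; "tool_rot": TCP orientation; "wrist_force": force on the tool from outside, world axes, zero at the start; "ft_torque": the same for the moment, N m; "finger_gap": finger opening in m.
Only numpy, scipy, OpenCV 4.12 (cv2) and the standard library are available. Lean on these libraries where they do the work, as an engineer would, in place of code of your own. Each camera call takes 0.05 s, during which the arm holds its last target.

## Working session

There is one attempt and no reset: what is moved stays moved. The work goes in short steps, Python scripts to look and compute and a tool call to move; the robot and the scene stay as the last step left them, time stands still between calls to the robot, and variables do not carry over. Pictures are saved under pics/ and viewed, and the job is handed in when it is done.

Besides the shell and the picture viewer there is one more tool, called after "Call:" as name(argument=value, ...) on one line, values as JSON. drive_tool: Moves the arm, as the interface text tells. Its arguments: {"type":"object","properties":{"dp":{"type":"array","items":{"type":"array","items":{"type":"number"}}},"yaw":{"type":"array","items":{"type":"number"}},"hand":{"type":"number"}},"required":["dp","yaw"]}

```bash
mkdir -p pics; ls; python3 - <<'E'
from bench import manip, cams
import cv2
o=manip.get_obs(); print(o)
for n in ["side","top","wrist"]:
    p,d=cams.read_camera(n); cv2.imwrite(f"pics/{n}0.png",p[:,:,::-1])
    import numpy as np; np.save(f"pics/{n}0d.npy",d)
    print(n,cams.calibration(n))
E
```

```text
pics
{'time': 0.0, 'qpos': array([ 1.31499074e+00,  1.26411417e-01, -4.06246481e-02,  1.40541894e+00,
       -1.62623493e-05,  1.57079606e+00]), 'joint_velocities': array([-0.00110671, -0.00262504, -0.00027019, -0.00018356, -0.00051357,
       -0.00063518]), 'tau': array([ 8.13333936e-04, -4.35916471e+01,  3.52922595e+01,  1.71518972e-02,
        1.48148706e-05,  1.65290182e-06]), 'tool_pos': array([0.13273614, 0.50750773, 0.23050439]), 'tool_rot': array([-9.77212688e-05,  1.27554166e-01,  9.91831259e-01, -8.23602664e-04]), 'wrist_force': array([ 0.78266587,  0.4607269 , -0.09516404]), 'ft_torque': array([-0.00600911, -0.00309678,  0.0266704 ]), 'finger_gap': 0.08525827717690392}
side {'camera_matrix': array([[557.66415267,   0.        , 324.83435714],
       [  0.        , 557.66415267, 226.55821702],
       [  0.        ,   0.        ,   1.        ]]), 'eye': array([0.25015239, 0.80454053, 0.60004803]), 'orientation': array([-0.19432721, -0.11173241,  0.47146618,  0.85291995])}
top {'camera_matrix': array([[601.20852641,   0.        , 322.90256821],
       [  0.        , 601.20852641, 234.35075884],
       [  0.        ,   0.        ,   1.        ]]), 'eye': array([0.45500748, 0.03388423, 1.18404555]), 'orientation': array([-0.69969976, -0.04595236,  0.05529052,  0.71081052])}
wrist {'camera_matrix': array([[398.73518   ,   0.        , 317.79392764],
       [  0.        , 398.73518   , 233.78076561],
       [  0.        ,   0.        ,   1.        ]]), 'T_tool_cam': array([[ 5.75477150e-04,  9.56687514e-01,  2.91116247e-01,
         7.47481489e-02],
       [ 9.99999754e-01, -4.34130073e-04, -5.50124527e-04,
        -1.53952735e-04],
       [-3.99914949e-04,  2.91116493e-01, -9.56687529e-01,
        -1.42172497e-01],
       [ 0.00000000e+00,  0.00000000e+00,  0.00000000e+00,
         1.00000000e+00]])}
```

View pics/top0.png

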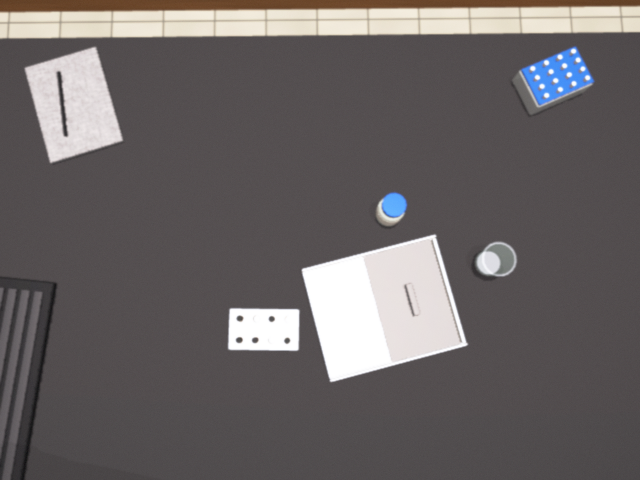

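View pics/side0.png

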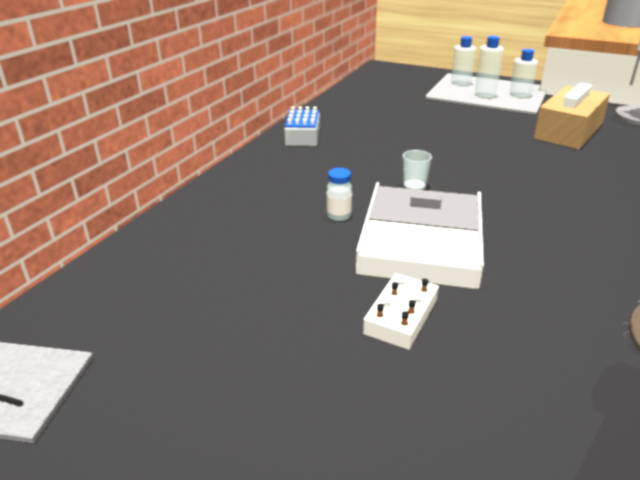

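View pics/wrist0.png

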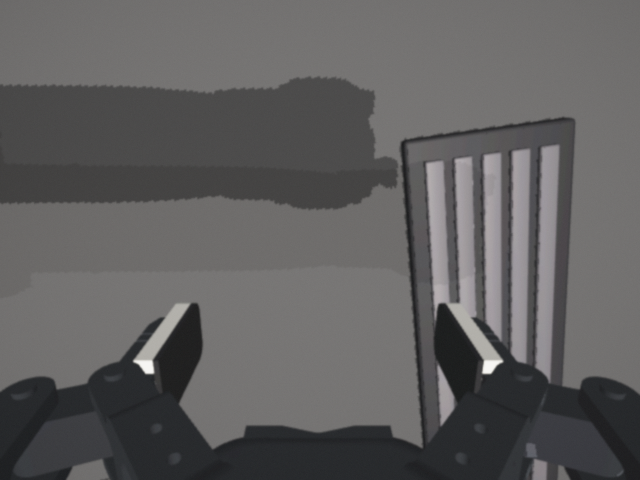

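The top view shows the case at about (303,268)–(466,346), the cover ridge at (412,300), the bottle cap at (392,207), the beaker at (497,260) and the rack at (264,329). Next I'll turn these into positions.

```bash
cat > h.py <<'E'
import numpy as np, cv2
from bench import manip, cams
from scipy.spatial.transform import Rotation as R
def q2R(q): return R.from_quat([q[1],q[2],q[3],q[0]]).as_matrix()
def campose(n,obs=None):
    c=cams.calibration(n);K=c["camera_matrix"]
    if n=="wrist":
        T=np.eye(4);T[:3,:3]=q2R(obs["tool_rot"]);T[:3,3]=obs["tool_pos"];T=T@c["T_tool_cam"]
        return K,T[:3,:3],T[:3,3]
    return K,q2R(c["orientation"]),np.array(c["eye"])
def ray(uv,P):
    K,Rm,e=P; uv=np.atleast_2d(uv).astype(float)
    d=np.c_[(uv[:,0]-K[0,2])/K[0,0],-(uv[:,1]-K[1,2])/K[1,1],-np.ones(len(uv))]
    return e,d@Rm.T
def onz(uv,z,P):
    e,d=ray(uv,P); return e+d*((z-e[2])/d[:,2])[:,None]
def proj(p,P):
    K,Rm,e=P; c=(np.atleast_2d(p)-e)@Rm
    return np.c_[K[0,0]*c[:,0]/-c[:,2]+K[0,2],-K[1,1]*c[:,1]/-c[:,2]+K[1,2]]
E
python3 - <<'E'
from h import *
P=campose("top")
im=cv2.imread("pics/top0.png"); d=np.load("pics/top0d.npy")
hsv=cv2.cvtColor(im,cv2.COLOR_BGR2HSV)
m=((hsv[...,2]>120)&(hsv[...,1]<40)).astype(np.uint8)
n,l,s,c=cv2.connectedComponentsWithStats(m)
for i in range(1,n):
    if s[i,4]>500: print(i,s[i],c[i])
i=l[320,340]; mm=(l==i).astype(np.uint8)
cs,_=cv2.findContours(mm,cv2.RETR_EXTERNAL,cv2.CHAIN_APPROX_NONE)
r=cv2.minAreaRect(max(cs,key=cv2.contourArea)); b=cv2.boxPoints(r); print(r,b)
print(onz(b,0.045,P))
print("ridge",onz([[412,300]],0.069,P), d[300,412],d[320,340],d[330,400])
print("bottle",onz([[394,205]],0.1,P),"rack",onz([[229,309],[299,309],[299,350],[229,350]],0.03,P),"beaker",onz([[497,259]],0.075,P))
cv2.imwrite("pics/crop.png",cv2.resize(im[220:400,280:520],None,fx=3,fy=3,interpolation=cv2.INTER_CUBIC))
E
```

```text
1 [    0     7   640    32 16514] [318.88264503  22.45228291]
2 [  24   47   99  116 7331] [ 73.31073523 104.19888146]
21 [  301   234   167   148 16574] [382.97755521 307.63074695]
22 [ 476  241   41   36 1086] [496.64640884 259.16390424]
23 [ 228  308   72   43 2964] [263.56174089 329.07388664]
((383.42327880859375, 307.087158203125), (117.88066101074219, 143.00274658203125), 75.0685806274414) [[299.1494  268.5602 ]
 [437.32367 231.7137 ]
 [467.69714 345.6141 ]
 [329.5229  382.46063]]
[[ 0.55432865  0.06359886  0.045     ]
 [ 0.62109348 -0.20234103  0.045     ]
 [ 0.40503911 -0.24981744  0.045     ]
 [ 0.34242894  0.00978814  0.045     ]]
ridge [[ 0.49075958 -0.14485333  0.069     ]] 1.1101416 1.1314225 1.1238459
bottle [[ 0.66385814 -0.1133211   0.1       ]] rack [[0.48064139 0.19818163 0.03      ]
 [0.4784617  0.06512166 0.03      ]
 [0.40170168 0.06596141 0.03      ]
 [0.40396617 0.19774767 0.03      ]] beaker [[ 0.56380004 -0.30509084  0.075     ]]
```

View pics/crop.png

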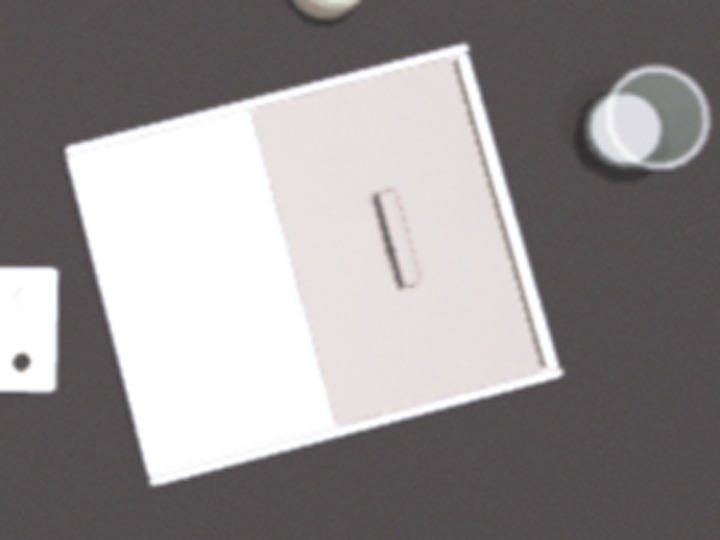

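```bash
python3 - <<'E'
from h import *
P=campose("top")
c=np.array([[66,148],[467,45],[562,373],[150,485]])/3+[280,220]
w=onz(c-[.33,.33],0.048,P)[:,:2]; print(w)
A,B,C,D=w
print([np.linalg.norm(a-b) for a,b in [(A,B),(D,C),(A,D),(B,C)]])
for v in (A-B,D-C): print("y dir",np.arctan2(v[1],v[0]))
for v in (A-D,B-C): print("x dir",np.arctan2(v[1],v[0]))
ctr=(A+B+C+D)/4
th=np.mean([np.arctan2(*(A-B)[::-1])-np.pi/2,np.arctan2(*(D-C)[::-1])-np.pi/2,np.arctan2(*(A-D)[::-1]),np.arctan2(*(B-C)[::-1])])
ex=np.array([np.cos(th),np.sin(th)]);ey=np.array([-ex[1],ex[0]])
o=ctr-ey*0.0645
print("th",th,"origin",o,"ex",ex,"ey",ey)
rc=np.array([[400,238]])/3+[280,220]
g=onz(rc,0.069,P)[0,:2]; print("ridge",g,(g-o)@ex,(g-o)@ey)
for n,p in (("bottle",[.664,-.113]),("beaker",[.564,-.305]),("rack",[.441,.132])): print(n,(p-o)@ex,(p-o)@ey)
E
```

```text
[[ 0.55315231  0.05876143]
 [ 0.61499632 -0.19765697]
 [ 0.40814803 -0.24792344]
 [ 0.34474296  0.00954345]]
[np.float64(0.2637708816491594), np.float64(0.2651591939880692), np.float64(0.21414217070331298), np.float64(0.21286834947234357)]
y dir 1.8074604928616131
y dir 1.8122565714870387
x dir 0.23191111860377706
x dir 0.23839029780193846
th 0.23710645679114353 origin [ 0.49541038 -0.15701428] ex [0.97202171 0.23489103] ey [-0.23489103  0.97202171]
ridge [ 0.49194483 -0.14736873] -0.0011029360112801284 0.010189716368269047
bottle 0.17421133419899287 0.003182647385851272
beaker 0.0319100860020066 -0.1599564183267478
rack 0.014998794357837924 0.29370866542438884
```

Ridge centre is about (0.492,−0.147), and the case yaw is 0.237. I'll move above it, turn the jaw axis to lie along case y, and close the fingers so they can push.

Call:
drive_tool(dp=[[0.028,-0.053,0],[0.056,-0.106,0],[0.084,-0.159,0],[0.112,-0.212,0],[0.14,-0.265,0],[0.168,-0.318,0],[0.196,-0.371,0],[0.224,-0.424,0]], yaw=[0.06,0.12,0.18,0.24,0.3,0.36,0.42,0.493], hand=0.0)

```text
time: 1.15
tool_pos: [0.3573, 0.082, 0.2314]
tool_rot: [0.0, -0.119, 0.993, 0.0]
wrist_force: [0.9, 1.4, 0.8]
finger_gap: 0.0002
```

Call:
drive_tool(dp=[[0.028,-0.053,0],[0.056,-0.106,-0.02],[0.084,-0.159,-0.04],[0.112,-0.212,-0.06],[0.14,-0.261,-0.08],[0.144,-0.265,-0.08],[0.144,-0.265,-0.08]], yaw=[0,0,0,0,0,0,0])

```text
time: 2.02
tool_pos: [0.5005, -0.1812, 0.1508]
tool_rot: [-0.001, -0.118, 0.993, 0.0]
wrist_force: [-0.4, -0.0, -0.7]
finger_gap: -0.0001
```

```bash
python3 - <<'E'
from h import *
o=manip.get_obs(); p,d=cams.read_camera("wrist"); cv2.imwrite("pics/w1.png",p[:,:,::-1]); np.save("pics/w1d.npy",d)
print(o["time"],o["tool_pos"],o["tool_rot"],o["finger_gap"],o["wrist_force"])
np.savez("pics/w1o.npz",tool_pos=o["tool_pos"],tool_rot=o["tool_rot"])
print(proj([[0.492,-.147,.069]],campose("wrist",o)))
E
```

```text
2.025 [ 0.50052029 -0.18118004  0.15084341] [-6.21319350e-04 -1.17910453e-01  9.93023930e-01  4.61336853e-04] -0.00013816442475437374 [-0.42627795 -0.03085729 -0.71729836]
[[376.74513174 244.06037084]]
```

View pics/w1.png

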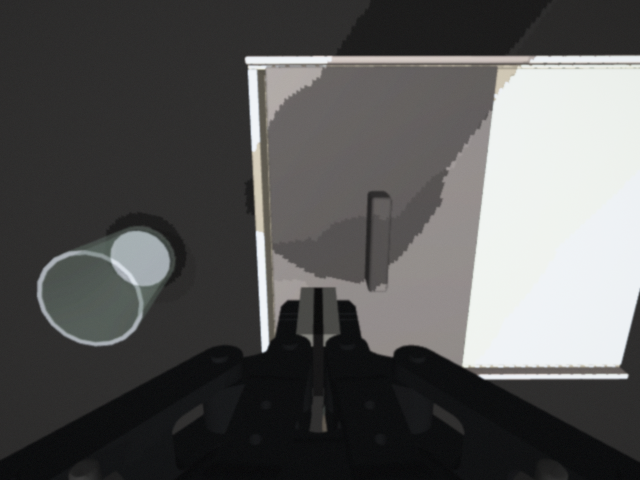

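The wrist view shows the ridge top at cols 371–391, centre (381,242), within 4 px of the prediction. The shut fingers are clear on its −y side, so I'll lower them and push.

Call:
drive_tool(dp=[[0,0,-0.05],[0,0,-0.085],[0,0,-0.097],[0,0,-0.097]], yaw=[0,0,0,0])

```text
time: 2.58
tool_pos: [0.5007, -0.1803, 0.0549]
tool_rot: [0.0, -0.119, 0.993, 0.0]
wrist_force: [0.1, -0.1, -0.7]
finger_gap: -0.0003
```

Call:
drive_tool(dp=[[-0.003,0.012,0],[-0.006,0.024,0],[-0.01,0.041,0],[-0.014,0.058,0],[-0.018,0.075,0],[-0.022,0.092,0],[-0.026,0.109,0],[-0.026,0.109,0]], yaw=[0,0,0,0,0,0,0,0])

```text
time: 3.58
tool_pos: [0.474, -0.0705, 0.054]
tool_rot: [-0.001, -0.119, 0.993, 0.001]
wrist_force: [0.2, 0.3, -0.3]
finger_gap: -0.0
```

```bash
python3 - <<'E'
from h import *
o=manip.get_obs(); p,d=cams.read_camera("wrist"); cv2.imwrite("pics/w2.png",p[:,:,::-1])
p,d=cams.read_camera("top"); cv2.imwrite("pics/t2.png",cv2.resize(p[200:400,270:530,::-1],None,fx=3,fy=3))
print(o["time"],o["tool_pos"],o["tool_rot"],o["finger_gap"],o["wrist_force"])
E
```

```text
3.575 [ 0.47398712 -0.07052605  0.05395257] [-5.36313857e-04 -1.19342858e-01  9.92852807e-01  5.47028211e-04] -3.4042011850441266e-05 [ 0.20461328  0.2973829  -0.33518182]
```

View pics/w2.png

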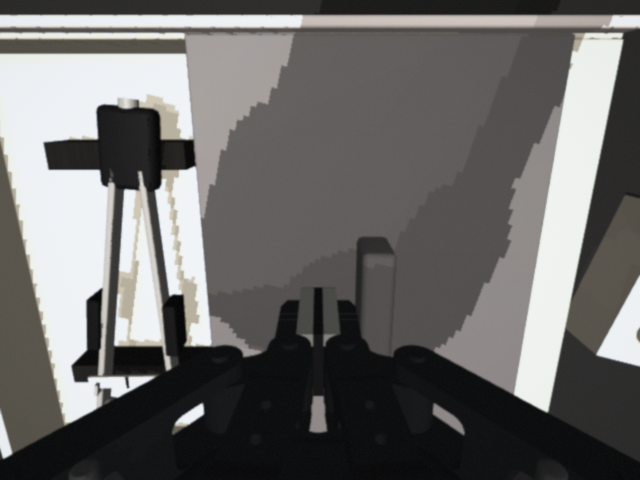

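View pics/t2.png

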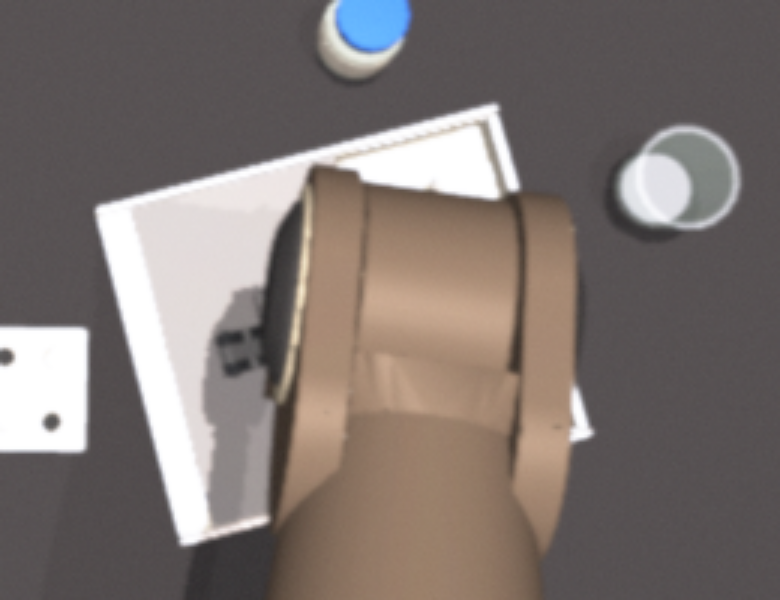

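The cover is most of the way open, with a strip of deck about 20 mm wide still uncovered. The tweezers show at the left of the wrist view, rear block at (128,145). I'll keep pushing while watching the force.

Call:
drive_tool(dp=[[-0.002,0.007,0],[-0.0035,0.014,0],[-0.0035,0.014,0]], yaw=[0,0,0])

```text
time: 4.05
tool_pos: [0.4711, -0.0576, 0.0542]
tool_rot: [-0.0, -0.119, 0.993, 0.0]
wrist_force: [0.5, -0.6, 0.5]
finger_gap: -0.0002
```

Call:
drive_tool(dp=[[-0.0005,0.002,0],[-0.001,0.004,0],[-0.001,0.004,0]], yaw=[0,0,0])

```text
time: 4.42
tool_pos: [0.4702, -0.054, 0.0542]
tool_rot: [-0.0, -0.118, 0.993, 0.0]
wrist_force: [0.1, -0.4, -0.6]
finger_gap: -0.0
```

Call:
drive_tool(dp=[[-0.0005,0.002,0],[-0.001,0.004,0],[-0.001,0.004,0]], yaw=[0,0,0])

```text
time: 4.8
tool_pos: [0.47, -0.0528, 0.0544]
tool_rot: [0.0, -0.118, 0.993, -0.004]
wrist_force: [1.7, -12.5, -2.4]
finger_gap: -0.0003
```

Call:
drive_tool(dp=[[-0.0005,0.002,0],[-0.001,0.004,0],[-0.001,0.004,0]], yaw=[0,0,0])

```text
time: 5.18
tool_pos: [0.4698, -0.0525, 0.0546]
tool_rot: [0.0, -0.117, 0.993, -0.008]
wrist_force: [4.5, -26.7, -6.3]
finger_gap: -0.0003
```

The reaction has reached 27 N with no further motion, so the cover is at its stop. I'll back off, raise, and move over the tweezers to look.

Call:
drive_tool(dp=[[0.005,-0.02,0],[0.005,-0.02,0.05],[0.01,-0.06,0.11],[0.025,-0.11,0.16],[0.025,-0.11,0.16],[0.025,-0.11,0.16]], yaw=[0,0,0,0,0,0])

```text
time: 5.92
tool_pos: [0.494, -0.1568, 0.2152]
tool_rot: [0.001, -0.117, 0.993, -0.0]
wrist_force: [-0.7, 0.4, 0.2]
finger_gap: -0.0002
```

```bash
python3 - <<'E'
from h import *
o=manip.get_obs(); p,d=cams.read_camera("wrist"); cv2.imwrite("pics/w3.png",p[:,:,::-1]);np.save("pics/w3d.npy",d)
np.savez("pics/w3o.npz",tool_pos=o["tool_pos"],tool_rot=o["tool_rot"])
p,d=cams.read_camera("side"); cv2.imwrite("pics/s3.png",cv2.resize(p[170:320,330:510,::-1],None,fx=4,fy=4))
print(o["time"],o["tool_pos"],o["tool_rot"],o["finger_gap"],o["wrist_force"])
E
```

```text
5.925 [ 0.49404707 -0.15682191  0.21521498] [ 1.03446365e-03 -1.17495978e-01  9.93072812e-01 -1.20631268e-04] -0.00021280266055216513 [-0.68347579  0.39565264  0.20770359]
```

View pics/w3.png

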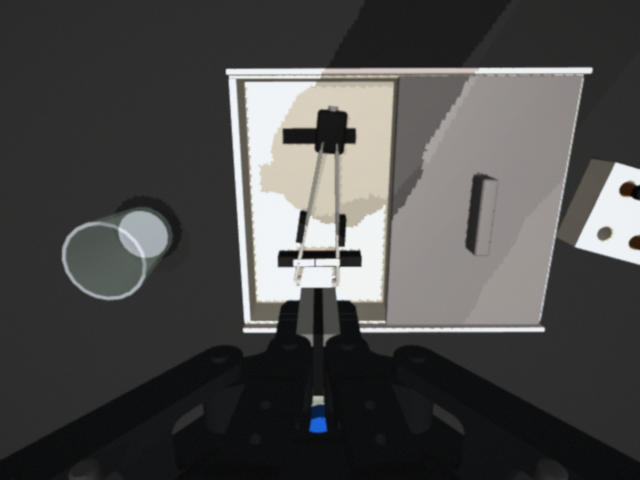

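View pics/s3.png

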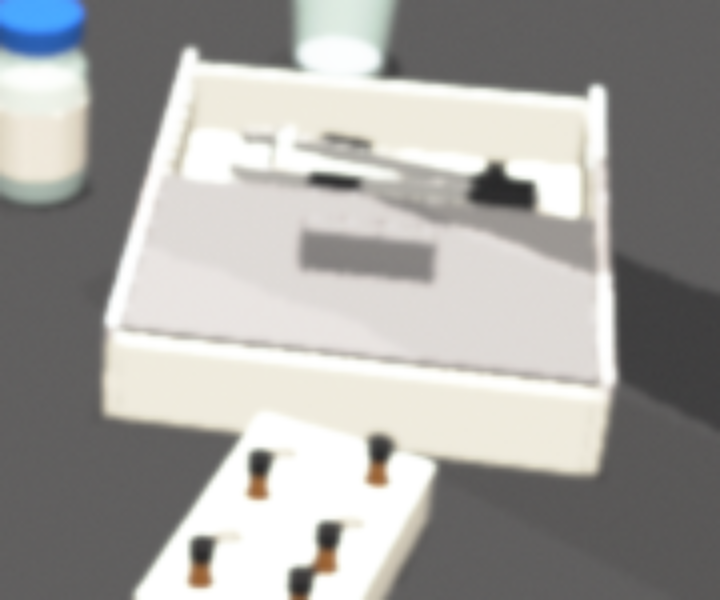

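The cover sits at the deck end. The tweezers are at the left of the compartment: pads at about (302,227) and (342,230), rear block at (331,131). I'll zoom in to measure.

```bash
python3 - <<'E'
from h import *
im=cv2.imread("pics/w3.png"); cv2.imwrite("pics/w3c.png",cv2.resize(im[90:300,250:400],None,fx=3.8,fy=2.85,interpolation=cv2.INTER_CUBIC))
cv2.imwrite("pics/w3c.png",cv2.resize(im[95:295,250:400],None,fx=3,fy=3,interpolation=cv2.INTER_CUBIC))
o=np.load("pics/w3o.npz");P=campose("wrist",o)
g=cv2.cvtColor(im,cv2.COLOR_BGR2GRAY); m=(g<60).astype(np.uint8); m[:, :250]=0;m[:,385:]=0;m[270:]=0;m[:95]=0
n,l,s,c=cv2.connectedComponentsWithStats(m)
for i in range(1,n):
    if s[i,4]>20: print(i,s[i],c[i])
E
```

```text
1 [ 284  110   71   44 1708] [323.95023419 132.25409836]
2 [297 211   9  31 151] [301.17880795 226.01324503]
3 [339 215   7  31 169] [341.62721893 229.3964497 ]
4 [279 251  19  15 232] [286.80603448 257.4612069 ]
5 [303 251  32   7 222] [318.63963964 254.02252252]
6 [340 251  21  15 296] [349.94256757 257.98648649]
```

View pics/w3c.png

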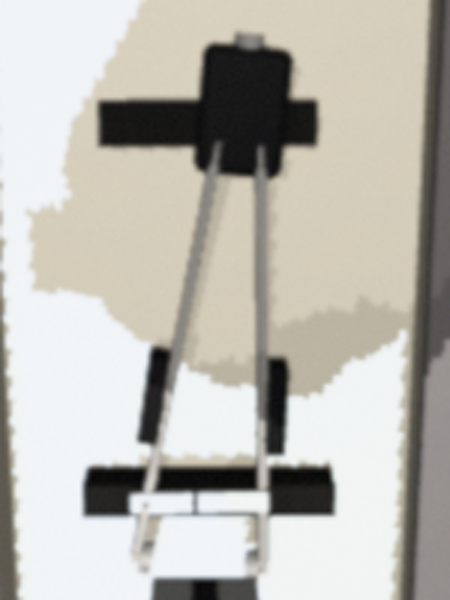

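```bash
python3 - <<'E'
from h import *
o=np.load("pics/w3o.npz");P=campose("wrist",o)
f=lambda a:np.array(a,float)/3+[250,95]-0.33
th=0.2371; ex=np.array([np.cos(th),np.sin(th)]);ey=np.array([-ex[1],ex[0]]);O=np.array([.4954,-.1570])
def case(p): return np.c_[(p-O)@ex,(p-O)@ey]
pads=onz(f([[152,348],[139,442],[288,360],[284,453]]),0.034,P)[:,:2]
blk=onz(f([[206,44],[291,50],[280,177],[196,168]]),0.032,P)[:,:2]
arms=onz(f([[217,145],[261,148],[142,540],[264,540]]),0.032,P)[:,:2]
print(case(pads)*1e3);print(case(blk)*1e3);print(case(arms)*1e3)
g=pads.mean(0);r=blk.mean(0);v=g-r
print("grip",g,"rear",r,"dist",np.linalg.norm(v),"yaw",np.arctan2(v[1],v[0]),"rel",np.arctan2(v[1],v[0])-th)
vb=blk[2]+blk[3]-blk[0]-blk[1];print("blk axis",np.arctan2(vb[1],vb[0]))
vp=pads[1]-pads[0]+pads[3]-pads[2];print("pads axis",np.arctan2(vp[1],vp[0]))
# sanity: rib at x=-58 and case wall
E
```

```text
[[  2.67074059 -13.87069376]
 [ 30.14548693 -17.94840157]
 [  6.14252507  23.96422251]
 [ 33.48807609  23.35684574]]
[[-77.91437764   1.17533117]
 [-76.40389432  23.26670377]
 [-43.88400995  20.97855817]
 [-46.2763159   -1.51630923]]
[[-52.28173484   4.08435915]
 [-51.48997773  15.79081652]
 [ 61.09507592 -17.69872316]
 [ 61.12919062  18.1238326 ]]
grip [ 0.51209471 -0.14897877] rear [ 0.43341217 -0.16068708] dist 0.07954889111040972 yaw 0.1477204936434872 rel -0.08937950635651282
blk axis 0.15963770463775134
pads axis 0.15184457204034957
```

Grip point is about (0.512,−0.149) and tweezers yaw about 0.152, so I need a turn of −0.083. I'll open to 0.7, go to an intermediate height and check.

Call:
drive_tool(dp=[[0.009,0.004,-0.04],[0.018,0.008,-0.08],[0.018,0.008,-0.12],[0.018,0.008,-0.125],[0.018,0.008,-0.125]], yaw=[-0.04,-0.083,-0.083,-0.083,-0.083], hand=0.7)

```text
time: 6.65
tool_pos: [0.511, -0.1475, 0.0895]
tool_rot: [-0.0, -0.077, 0.997, 0.0]
wrist_force: [-0.4, -0.1, 0.1]
finger_gap: 0.0597
```

```bash
python3 - <<'E'
from h import *
o=manip.get_obs(); p,d=cams.read_camera("wrist"); cv2.imwrite("pics/w4.png",p[:,:,::-1])
print(o["time"],o["tool_pos"],o["tool_rot"],o["finger_gap"],o["wrist_force"])
E
```

```text
6.65 [ 0.51103451 -0.14747187  0.08953971] [-3.29782818e-04 -7.73899993e-02  9.97000822e-01  2.00802437e-04] 0.059678052073182136 [-0.42718359 -0.14947515  0.12711812]
```

View pics/w4.png

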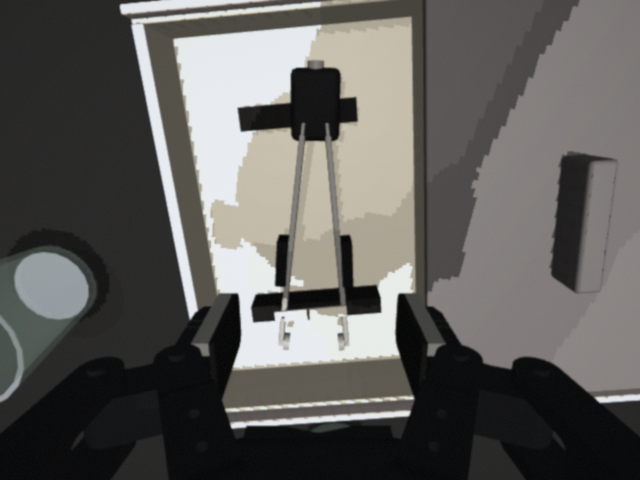

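The tweezers are centred and parallel between the fingers, with pads at (282,260) and (346,261). I'll re-measure the grip point from here.

```bash
python3 - <<'E'
from h import *
P=campose("wrist",manip.get_obs()); t=manip.get_obs()["tool_pos"]
pads=onz([[279,235],[276,285],[351,236],[353,287]],0.034,P)
blk=onz([[292,69],[340,69],[339,140],[291,139]],0.032,P)
g=pads.mean(0)[:2];r=blk.mean(0)[:2];v=g-r;print(g,r,np.linalg.norm(v),np.arctan2(v[1],v[0]),g-t[:2])
E
```

```text
[ 0.51302135 -0.14911408] [ 0.4348193  -0.16084318] 0.07907674543067551 0.14887486921498758 [ 0.00125712 -0.00127008]
```

Call:
drive_tool(dp=[[0.002,-0.001,-0.03],[0.003,-0.001,-0.06],[0.003,-0.001,-0.077],[0.003,-0.001,-0.08],[0.003,-0.001,-0.08]], yaw=[0,0,0,0,0])

```text
time: 7.32
tool_pos: [0.515, -0.1493, 0.0103]
tool_rot: [0.001, -0.077, 0.997, -0.0]
wrist_force: [0.4, 0.2, -0.1]
finger_gap: 0.0598
```

Call:
drive_tool(dp=[[0,0,0],[0,0,0],[0,0,0],[0,0,0]], yaw=[0,0,0,0], hand=0.42)

```text
time: 7.82
tool_pos: [0.5157, -0.1496, 0.0111]
tool_rot: [0.002, -0.077, 0.997, -0.001]
wrist_force: [-0.6, 0.4, 6.4]
finger_gap: 0.0364
```

```bash
python3 - <<'E'
from h import *
o=manip.get_obs(); p,d=cams.read_camera("wrist"); cv2.imwrite("pics/w5.png",p[:,:,::-1])
print(o["time"],o["tool_pos"],o["tool_rot"],o["finger_gap"],o["wrist_force"])
E
```

```text
7.825 [ 0.5157339  -0.14964174  0.01109898] [ 1.57850031e-03 -7.68820447e-02  9.97038672e-01 -7.38533163e-04] 0.03640468957666953 [-0.56864208  0.39014941  6.44867732]
```

View pics/w5.png

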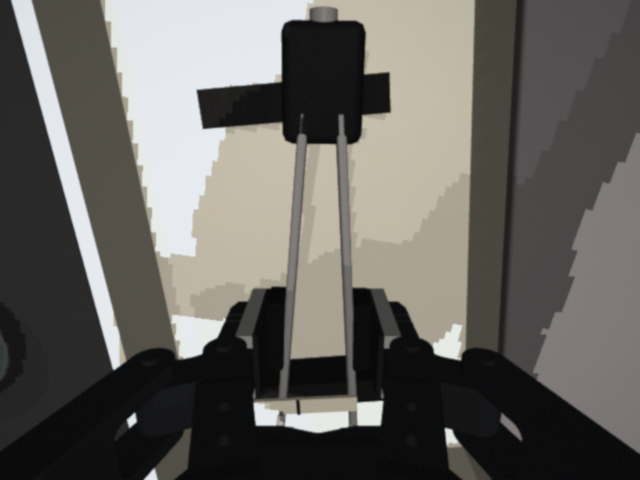

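The fingers hold the pads at a 36 mm opening. I'll lift gently and finish squeezing in the air.

Call:
drive_tool(dp=[[0,0,0.004],[0,0,0.012],[0,0,0.025],[0,0,0.05],[0,0,0.08],[0,0,0.11],[0,0,0.13],[0,0,0.13]], yaw=[0,0,0,0,0,0,0,0])

```text
time: 8.88
tool_pos: [0.5155, -0.1494, 0.1416]
tool_rot: [0.002, -0.077, 0.997, -0.001]
wrist_force: [0.1, 0.1, -0.8]
finger_gap: 0.036
```

Call:
drive_tool(dp=[[0,0,0.01],[0,0,0.01],[0,0,0.01],[0,0,0.01]], yaw=[0,0,0,0], hand=0.385)

```text
time: 9.38
tool_pos: [0.5141, -0.149, 0.1487]
tool_rot: [-0.0, -0.077, 0.997, 0.0]
wrist_force: [0.3, 1.3, -0.5]
finger_gap: 0.0326
```

```bash
python3 - <<'E'
from h import *
o=manip.get_obs(); p,d=cams.read_camera("wrist"); cv2.imwrite("pics/w6.png",p[:,:,::-1])
np.savez("pics/w6o.npz",tool_pos=o["tool_pos"],tool_rot=o["tool_rot"])
p,d=cams.read_camera("side"); cv2.imwrite("pics/s6f.png",p[:,:,::-1]);cv2.imwrite("pics/s6.png",cv2.resize(p[100:300,320:520,::-1],None,fx=3,fy=3))
p,d=cams.read_camera("top"); cv2.imwrite("pics/t6.png",cv2.resize(p[200:400,270:530,::-1],None,fx=3,fy=3))
print(o["time"],o["tool_pos"],o["tool_rot"],o["finger_gap"],o["wrist_force"])
E
```

```text
9.375 [ 0.51405482 -0.1490072   0.14869298] [-4.95181406e-04 -7.70496057e-02  9.97027122e-01  1.74128371e-04] 0.03260997132641402 [ 0.2823408   1.30247068 -0.45623893]
```

View pics/w6.png

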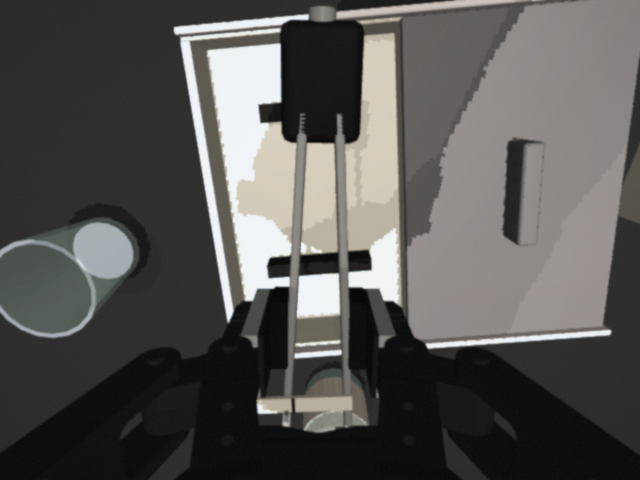

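View pics/s6.png

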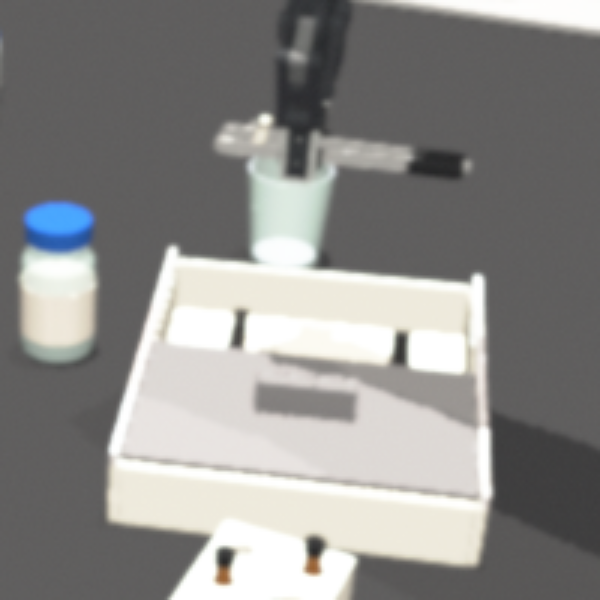

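View pics/t6.png

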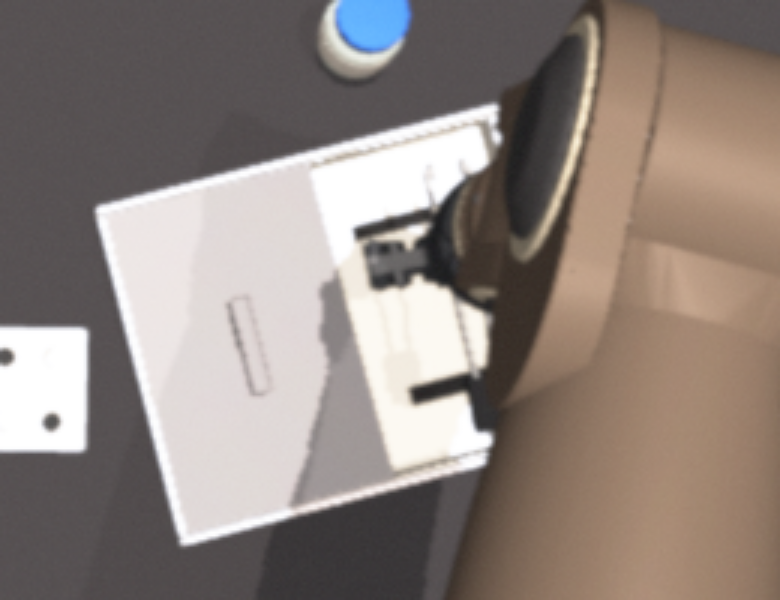

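The tweezers are held level in the air. The gap bar shows at about (305,404) in the wrist view, with its mark near (293,404), and both tips show in the top view at about (430,170) and (463,163) of the crop. Squeeze to 31.5 mm, then check the mark.

Call:
drive_tool(dp=[[0,0,0],[0,0,0],[0,0,0],[0,0,0]], yaw=[0,0,0,0], hand=0.373)

```text
time: 10.02
tool_pos: [0.5143, -0.1491, 0.1493]
tool_rot: [0.0, -0.077, 0.997, -0.0]
wrist_force: [-0.2, 0.3, -0.1]
finger_gap: 0.0317
```

```bash
python3 - <<'E'
from h import *
o=manip.get_obs(); p,d=cams.read_camera("wrist"); cv2.imwrite("pics/w7.png",p[:,:,::-1])
np.savez("pics/w7o.npz",tool_pos=o["tool_pos"],tool_rot=o["tool_rot"])
a=cv2.resize(p[380:440,240:400,::-1],None,fx=5,fy=5,interpolation=cv2.INTER_CUBIC)
p,d=cams.read_camera("top"); cv2.imwrite("pics/t7.png",p[:,:,::-1])
b=cv2.resize(p[240:290,390:450,::-1],None,fx=6,fy=6,interpolation=cv2.INTER_CUBIC)
p,d=cams.read_camera("side"); cv2.imwrite("pics/s7.png",p[:,:,::-1])
c=cv2.resize(p[125:170,380:450,::-1],None,fx=6,fy=6,interpolation=cv2.INTER_CUBIC)
W=np.zeros((600,800,3),np.uint8); W[:300]=a; W[300:,:360]=b; W[300:570,370:790]=c
cv2.imwrite("pics/z7.png",W)
print(o["time"],o["tool_pos"],o["tool_rot"],o["finger_gap"],o["wrist_force"])
E
```

```text
10.025 [ 0.51433701 -0.14909435  0.14932687] [ 2.45856860e-05 -7.70232013e-02  9.97029300e-01 -1.14812114e-05] 0.03171401857839739 [-0.217228    0.25808989 -0.12119831]
```

View pics/z7.png

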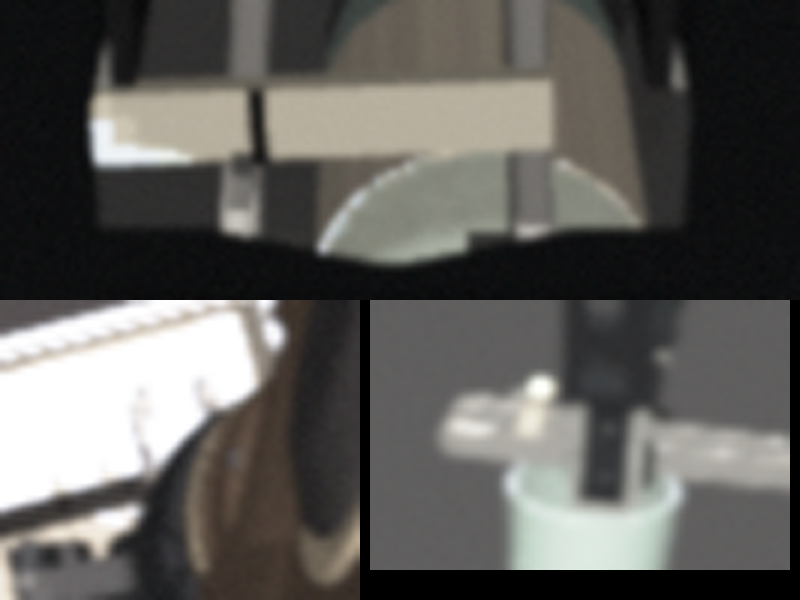

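The fin is about 3 px left of the mark, so the gap may be slightly wide, though parallax adds some error. As a check, tip gap = 0.13 × the angle between the arms, since the relaxed view gave 0.213 rad against 0.215 expected. I'll measure that angle now.

```bash
python3 - <<'E'
from h import *
im=cv2.imread("pics/w7.png");
a=cv2.resize(im[130:290,270:370],None,fx=3,fy=3.7,interpolation=cv2.INTER_CUBIC)
b=cv2.resize(im[285:440,270:370],None,fx=3,fy=3.7,interpolation=cv2.INTER_CUBIC)
W=np.zeros((600,620,3),np.uint8);W[:a.shape[0],:300]=a;W[:b.shape[0],310:610]=b;cv2.imwrite("pics/z7b.png",W)
g=cv2.cvtColor(im,cv2.COLOR_BGR2GRAY)
for r in (150,180,210,300,340,380,422): print(r,g[r,285:362].tolist())
E
```

```text
150 [207, 207, 206, 206, 207, 207, 206, 206, 206, 200, 177, 142, 127, 135, 140, 138, 137, 138, 133, 120, 110, 150, 191, 205, 206, 208, 208, 206, 208, 206, 209, 207, 207, 206, 207, 208, 207, 207, 207, 207, 208, 207, 206, 207, 207, 207, 206, 197, 159, 109, 101, 121, 135, 139, 138, 138, 137, 134, 136, 158, 187, 196, 198, 197, 196, 191, 190, 199, 203, 201, 190, 183, 181, 182, 186, 197, 200]
180 [205, 206, 204, 206, 206, 205, 204, 204, 196, 162, 131, 128, 137, 138, 138, 138, 135, 128, 114, 124, 175, 200, 204, 205, 206, 205, 204, 205, 205, 205, 205, 205, 205, 205, 205, 205, 206, 205, 205, 206, 205, 205, 206, 205, 206, 206, 206, 205, 196, 158, 108, 103, 122, 136, 139, 138, 138, 134, 129, 136, 179, 201, 204, 204, 205, 204, 205, 204, 205, 202, 190, 183, 181, 181, 185, 197, 203]
210 [203, 203, 203, 204, 203, 204, 203, 192, 155, 125, 132, 138, 139, 137, 135, 131, 119, 108, 148, 187, 201, 203, 204, 204, 204, 203, 203, 205, 204, 204, 204, 204, 204, 204, 203, 204, 204, 204, 203, 203, 203, 203, 204, 205, 204, 204, 204, 201, 190, 170, 129, 94, 104, 126, 136, 139, 138, 136, 134, 127, 132, 164, 179, 1
[... 801 characters left out ...]
, 101, 111, 115, 116, 116, 107, 94, 71, 53, 47, 47, 48, 48, 46, 48, 47, 46, 46, 46, 38, 33, 37, 49, 60, 66, 65, 68, 68, 69, 70, 77, 86, 88, 92, 94, 95, 99, 101, 104, 105, 100, 101, 103, 101, 100, 99, 102, 102, 103, 105, 104, 105, 98, 82, 80, 94, 108, 113, 116, 115, 113, 105, 95, 93, 91, 87, 81, 76, 74, 70, 70, 65, 53, 37, 29]
422 [161, 171, 173, 168, 159, 151, 121, 77, 54, 48, 47, 47, 48, 47, 46, 46, 48, 52, 67, 83, 87, 97, 134, 169, 170, 153, 141, 136, 135, 136, 134, 133, 132, 131, 131, 130, 130, 132, 132, 134, 133, 134, 136, 136, 135, 134, 134, 133, 133, 135, 135, 137, 138, 137, 137, 131, 108, 86, 92, 104, 111, 113, 113, 111, 107, 111, 124, 133, 135, 135, 136, 136, 136, 136, 137, 135, 134]
```

View pics/z7b.png

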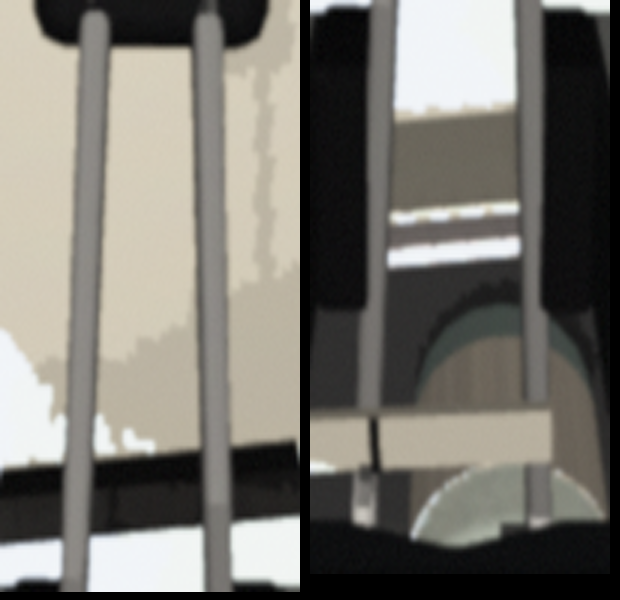

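```bash
cat > arms.py <<'E'
from h import *
import sys
def meas(png,npz,zoff=0.022,verbose=True):
    o=np.load(npz);P=campose("wrist",o);z=o["tool_pos"][2]+zoff
    g=cv2.GaussianBlur(cv2.cvtColor(cv2.imread(png),cv2.COLOR_BGR2GRAY),(1,5),0).astype(float)
    L=[];Rr=[]
    rows=[r for r in list(range(150,215,4))+list(range(300,346,4))]
    xs=[]
    for r in rows:
        s=g[r]; 
        # steepest outer edge, searched outward in a window round the arm's outer side
        out=[]
        for c0,w in ((295-(r-150)*.04,5),(344.5+(r-150)*.015,5)):
            gr=np.abs(np.gradient(s)); i=np.arange(int(c0-w),int(c0+w)+1)
            k=i[np.argmax(gr[i])]; j=np.arange(k-2,k+3); out.append((gr[j]*j).sum()/gr[j].sum())
        L.append([out[0],r]);Rr.append([out[1],r])
    c=[]
    for e in (L,Rr):
        w=onz(e,z,P)[:,:2]; yaw=0.1505; x=np.array([np.cos(yaw),np.sin(yaw)]);y=np.array([-x[1],x[0]])
        X=(w-o["tool_pos"][:2])@x;Y=(w-o["tool_pos"][:2])@y
        p=np.polyfit(X,Y,1); p2=np.polyfit(X,Y,1); res=Y-np.polyval(p,X)
        good=abs(res)<3*np.median(abs(res))+1e-9; p=np.polyfit(X[good],Y[good],1)
        c.append(p); 
        if verbose: print("slope",p,"res mm",np.round(res*1e3,2))
    a=np.arctan(c[1][0])-np.arctan(c[0][0]); print("angle",a,"gap mm",130*a,"outer width at grip",(c[1][1]-c[0][1])*1e3)
if __name__=="__main__":
    meas(sys.argv[1],sys.argv[2])
E
python3 arms.py pics/w7.png pics/w7o.npz; python3 arms.py pics/w6.png pics/w6o.npz
```

```text
slope [-0.05011199 -0.01005493] res mm [ 0.03  0.    0.04  0.08  0.12  0.09 -0.02 -0.03  0.    0.03  0.07 -0.08
 -0.09 -0.07 -0.04 -0.01  0.02 -0.16 -0.19 -0.18 -0.16 -0.11 -0.07 -0.04
  0.01  0.06  0.19  0.24  0.28]
slope [0.03880351 0.01031485] res mm [-0.1  -0.01 -0.01 -0.05 -0.02 -0.04 -0.05 -0.04 -0.07 -0.06  0.03  0.01
  0.03  0.1   0.06  0.08  0.09  0.12  0.14  0.13  0.09  0.06  0.04 -0.
 -0.03 -0.05 -0.08 -0.16 -0.22]
angle 0.0888541567379132 gap mm 11.551040375928716 outer width at grip 20.369780925467236
slope [-0.05630993 -0.01046926] res mm [ 0.03  0.01  0.05  0.09  0.13 -0.02 -0.02  0.02  0.05  0.09 -0.06 -0.08
 -0.04  0.01  0.04 -0.11 -0.13 -0.14 -0.18 -0.15 -0.1  -0.06 -0.03 -0.03
  0.03  0.06  0.11  0.17  0.23]
slope [0.04481606 0.01089462] res mm [-0.16 -0.06 -0.06 -0.04  0.   -0.03  0.01 -0.03 -0.04 -0.04 -0.08  0.03
  0.01  0.1   0.08  0.12  0.09  0.22  0.2   0.19  0.18  0.15  0.05  0.01
 -0.03 -0.15 -0.18 -0.25 -0.29]
angle 0.10103662319294442 gap mm 13.134761015082773 outer width at grip 21.36388294185706
```

The estimates agree: about 12.3 mm from the finger opening, 11.5–12.3 mm from the arm angle, and roughly 13 mm from the mark (parallax included). All are within 10–14 mm. I'll hold, then recheck steadiness.

Call:
drive_tool(dp=[[0,0,0],[0,0,0],[0,0,0],[0,0,0],[0,0,0],[0,0,0]], yaw=[0,0,0,0,0,0])

```text
time: 10.92
tool_pos: [0.5143, -0.1491, 0.1493]
tool_rot: [0.0, -0.077, 0.997, -0.0]
wrist_force: [-0.3, -0.0, -0.6]
finger_gap: 0.0318
```

```bash
python3 - <<'E'
from h import *
o=manip.get_obs(); p,d=cams.read_camera("wrist"); cv2.imwrite("pics/w8.png",p[:,:,::-1])
np.savez("pics/w8o.npz",tool_pos=o["tool_pos"],tool_rot=o["tool_rot"])
q=cv2.imread("pics/w7.png"); print(o["time"],o["tool_pos"],o["finger_gap"],abs(o["joint_velocities"]).max())
a=p[10:430,270:370,::-1].astype(int)-q[10:430,270:370]; print("diff",abs(a).mean())
E
python3 arms.py pics/w8.png pics/w8o.npz | tail -1
```

```text
10.925 [ 0.51434584 -0.14909937  0.14931902] 0.03181782718886299 0.001303888821440655
diff 1.2712142857142856
angle 0.08899559146542942 gap mm 11.569426890505824 outer width at grip 20.3725301601396
```

View pics/w8.png

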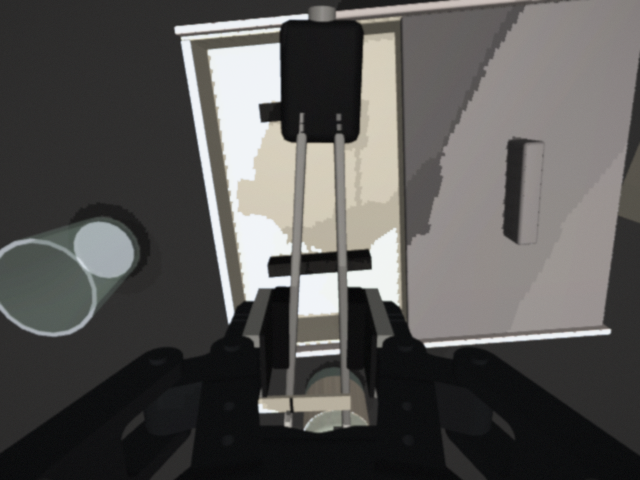

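The wrist view is unchanged: the tweezers are held steady with arms at about cols 291 and 346 by the bar, and the cover is still fully open. I'm handing in.

```bash
python3 -c "
from bench import manip
print(manip.hand_in())"
```

```text
the job is handed in; nothing more can be done
None
```

I slid the cover to its open stop, lifted the tweezers by their grip pads, and handed in with them still held at about the 12 mm gap. The hand-in gave no verdict.

- **Cover:** I pushed it with the shut fingers until it stopped moving against about 27 N, then backed off. The last picture shows it still fully open.
- **Lift:** The tweezers look level in the side view, with the grip point about 165 mm above the bench (worked out from the gripper height). They were steady over the last 0.9 s. I never touched the bottle, rack or beaker.
- **Gap:** My three checks do not fully agree, but all are within the allowed 10–14 mm:
  - **Finger opening:** 31.8 mm, which means about 12.3–12.5 mm.
  - **Angle between the arms:** about 11.6 mm. The fit was slightly off near the pads; allowing for that by eye gives about 12.3 mm.
  - **Fin against the mark:** the fin sat about 1 mm on the wide side, suggesting up to 13 mm. Part of that is viewing angle, which I did not correct for.

I could not measure the discs directly, because the gripper hid them in the wrist view and they were too small in the other two.

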